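# Jack up the opened display and hold the pump handle down

### The job

Set the red toe jack flat on the bench with its black saddle centred under the yellow-marked lift tab of the opened display. Then pump the jack's handle with full strokes, letting it come all the way up in between, until the jack has raised the tab by at least a centimetre, and finish while still holding the handle fully down. Lift the display with the jack only, never with the gripper, keep the jack upright and leave the flux bottle, screw tray and screwdriver where they are.

Things in the scene. Friction and masses are not known exactly. Their poses are not given: they have to be found in the camera images.
- jack: Red toe jack, loose, 0.9 kg. Origin: under the tower's centre line, at the base's underside; z up, own +x to the saddle, -x to the handle. Base plate x -125 to +105 mm, 90 mm wide, 12 mm thick. Tower 36 x 36 mm, up to z = 92 mm, yellow top: grip it from above across y (side faces clear). A steel toe, 22 mm wide, runs forward from it.
- jack_top (a point): Centre of the tower's yellow top face, 92 mm above the jack's underside; axes as jack.
- saddle (a point): Centre of the top of the round black saddle (32 mm across) on the toe, 85 mm ahead of the tower's centre line, 44.5 mm above the jack's underside when unpumped. Rises about 12 mm in the first full stroke, 8 mm in each later one, five in all, and stays up between (ratchet: only near-full swings both ways count). It meets the lift pad after 13.5 mm; three strokes raise the tab 12 to 15 mm.
- handle (a joint): Pump handle angle, rad: 0 = up (it springs back there), 0.55 = fully down on its stop. Pivots on a level pin along the jack's y, at x = -12, z = 68 mm in the jack's frame. At 0 the handle slopes 0.45 rad up towards its end, at 0.55 it slopes 0.10 rad down. Pressing the pad down takes about 3 to 12 N.
- handle_pad (a point): Centre of the top of the black pressing pad (34 mm along the handle, 44 mm across) at the handle's end, 100 mm from the pin and 7 mm above the handle's line; about 118 mm above the bench when up, 65 mm when down. Own x runs along the handle towards the pin, z is the pad's normal.
- cradle: Aluminium cradle, fixed to the bench, that carries the display. Origin on the bench straight below the lift point; own -x points outwards past the lift tab, so a jack in front of the tab with the cradle's yaw faces it. Rest posts at x 37 to 59, y +-115 to 145 mm, side rails at y +-150 to 170 mm: the bench under the tab is free.
- chassis: Opened flat display, 220 x 300 mm, black frame, green boards, about 0.8 kg, hinged along its far edge. Origin on the hinge line, 255 mm (cradle +x) behind the lift point, 60 mm up. Near frame edge at cradle x = 34 mm, 56 to 84 mm high; nothing on it passes 100 mm. A steel tab 40 mm wide juts out to x = -18 mm, its top 66 mm high.
- lift_pad (a point): Centre of the underside of the black rubber lift pad (24 mm across) below the tab, straight beneath the tab's yellow mark; 58 mm above the bench at the start. Rises when the jack lifts the display.
- flux_bottle: Small white bottle with a red cap, 38 mm across, 85 mm high; origin under its centre. Bystander.
- screw_tray: Blue two-part tray, 70 x 100 x 25 mm; origin under its centre. Bystander.
- screwdriver: Orange-handled screwdriver, 180 mm long, lying along its own x; origin under its middle. Bystander.
Not all that is in view belongs to the job. Of the things shaped like the jack, the red one is meant.

How it is judged:
By the outcome, as a careful person would: the job done as asked, in the order asked, and still so for the second after the job is handed in, while the arm keeps its last pose, push and grip.
It also fails if it takes over 64 s, if anything falls off the work surface, if the arm or the gripper's body presses on something with over 40 N, if the wrist force passes 120 N, or if a joint passes its speed limit or range.

### The arm

A 6-joint arm with a two-finger parallel gripper is mounted at the origin on the work surface. World frame = base frame: x ahead of the robot, y to its left, z up, the work surface at z = 0. Lengths are in m, angles in rad, forces in N, time in s.
With the tool pointing down it reaches from about 0.225 to 0.875 m from the base axis. Payload 3.4 kg.
Tool frame: the origin (TCP) lies at the very end of the fingers, on their centre line; the grasp point (between the pads) lies 19 mm behind it; z points along the fingers, y is the line along which they close (so a half turn about z gives the same grasp; the last joint's range is limited). The gripper opens to 85 mm and grips with 20 to 120 N. Pads are 22 mm wide; open, the fingers measure 114 mm over their backs; the gripper's body (76 mm by 85 mm) begins 54 mm behind the grasp point. The pads swing forward as they close: fully open they stand 13 mm farther back than shut.
Start: joints at [-1.238, 0.276, 1.505, -0, 1.361, -0.121], TCP at [0.252, -0.517, 0.202] pointing down, gripper open.
Joint ranges: [-2.89, 2.89], [-0.75, 2.08], [0.22, 2.7], [-1.18, 4.32], [0.11, 2.71], [-2.7, 2.7]. Speed limits (rad/s): [2.57, 2.57, 3.14, 3.14, 3.14, 3.14].

### API

Orientations are given as a unit quaternion [w, x, y, z].
In Python, from rig import get_state, optics, sign_off gives the robot as it stands.
- The arm moves only by the tool send_rows, never from a script. Its argument "increments" is a list of rows, each an object with "gripper": the gripper's target within -1 to 1 (shut at 1, half-way at 0, fully open at -1); "linear": the shift along the world's x, y, z in m, a list of three; "delta_rot": the turn, a rotation vector about the world's x, y, z in rad, a list of three. In form: [{"gripper": gripper, "linear": [dx, dy, dz], "delta_rot": [rx, ry, rz]}, ...]. A call has 1 to 8 rows; each row is the pose to reach, as a shift and turn from the pose commanded when the call began; what a row does not reach only later rows make up. A row lasts 1/10 s, in which the tool goes at most 50 mm and 8.59 degrees, less where a joint would pass 70% of its speed; a pose out of reach is approached as far as the arm can. A call with a gripper value outside its range is refused whole. The fingers move at their own pace and stop on an object; "newtons" is the grip in N (left out, the last holds). Time passes only in rows, so rows that repeat a pose let the fingers close. It gives the time, the measured TCP pose, the force, the opening and the grip force at its end, in the units of the state.
- get_state(): the state, without advancing time (a new reading comes with each control period).
- optics.get_image(name): name is "scene" or "top" or "wrist"; returns a dict with "pixels" (480x640x3 uint8, blue, green, red), "K" (3x3 intrinsics, pixels), "rvec" (rotation vector, rad) and "tvec" (3), from world to camera coordinates, as OpenCV has them; the wrist camera has in their place "T_tool_cam" (4x4, takes a point from camera to tool coordinates, whose origin is the TCP and whose axes are the flange's). Camera axes: x right, y down, z forward; pixel columns grow to the right and rows downward; lengths in m; the calibration is good to about 2 mm. A picture is of the moment at which its call begins: read the wrist's pose just before it. There is no depth.
- sign_off(): hands the job in; it is judged then, once.
The state is a dict: "clock": time; "qpos": joint angles; "qd": joint speeds; "effort": joint torques, N m; "position": TCP position; "ee_rot": TCP orientation; "contact_force": force on the tool from outside, world axes, zero at the start; "moment": the same for the moment, N m; "width": finger opening in m; "gripper_force": force on a finger pad.
Only numpy, scipy, OpenCV 4.12 (cv2) and the standard library are available. Lean on these libraries where they do the work, as an engineer would, in place of code of your own. Each camera call takes 0.05 s, during which the arm holds its last target. There are 200 camera calls.

## Working session

There is one attempt and no reset: what is moved stays moved. The work goes in short steps, Python scripts to look and compute and a tool call to move; the robot and the scene stay as the last step left them, time stands still between calls to the robot, and variables do not carry over. Pictures are saved under pics/ and viewed, at most 10 in all, crops included, and the job is handed in when it is done.

Besides the shell and the picture viewer there is one more tool, called after "Call:" by a JSON object that holds its "fn" and its "kwargs". send_rows: Moves the arm, as the interface text tells. Its arguments: {"type":"object","properties":{"increments":{"type":"array"},"newtons":{"type":"number"}},"required":["increments"]}

```bash
mkdir -p pics; cat > h.py <<'E'
import numpy as np, cv2
from rig import get_state, optics, sign_off
def grab(n,save=None):
    s=get_state(); d=optics.get_image(n)
    K=np.array(d["K"],float)
    if n=="wrist":
        w,x,y,z=s["ee_rot"]
        from scipy.spatial.transform import Rotation as R
        T=np.eye(4);T[:3,:3]=R.from_quat([x,y,z,w]).as_matrix();T[:3,3]=s["position"]
        M=T@np.array(d["T_tool_cam"]); Rwc=M[:3,:3];c=M[:3,3]
    else:
        Rm=cv2.Rodrigues(np.array(d["rvec"],float))[0]; Rwc=Rm.T; c=-Rm.T@np.array(d["tvec"],float).ravel()
    if save: cv2.imwrite("pics/"+save,d["pixels"])
    return d["pixels"],K,Rwc,c
def plane(px,K,R,c,z):
    r=R@np.linalg.inv(K)@np.array([px[0],px[1],1.]); return c+r*(z-c[2])/r[2]
def proj(P,K,R,c):
    q=K@R.T@(np.array(P)-c); return q[:2]/q[2]
def blobs(img,lo,hi,amin=30):
    hsv=cv2.cvtColor(img,cv2.COLOR_BGR2HSV); m=cv2.inRange(hsv,np.array(lo),np.array(hi))
    n,l,st,ce=cv2.connectedComponentsWithStats(m)
    return [(st[i].tolist(),ce[i].round(1).tolist()) for i in range(1,n) if st[i][4]>=amin],l
E
python3 - <<'E'
from h import *
for n in("top","scene"):
    im,K,R,c=grab(n,n+"0.png"); print(n,c.round(3))
    print('yel',blobs(im,(22,120,120),(35,255,255))[0])
    print('red',blobs(im,(0,150,80),(6,255,255),80)[0])
    for b,ce in blobs(im,(22,120,120),(35,255,255))[0]: print([plane(ce,K,R,c,z).round(3).tolist() for z in(.092,.066)])
print(get_state())
E
```

```text
top [ 0.385 -0.123  1.379]
yel [([0, 102, 20, 36, 550], [9.3, 123.1]), ([572, 144, 21, 18, 102], [581.2, 151.8]), ([242, 212, 10, 10, 65], [246.6, 216.6]), ([517, 227, 15, 16, 136], [523.9, 234.6]), ([394, 256, 15, 14, 142], [401.2, 262.5])]
red [([352, 235, 88, 39, 981], [394.1, 252.4]), ([358, 261, 89, 31, 838], [399.2, 275.3])]
[[0.779, 0.609, 0.092], [0.787, 0.623, 0.066]]
[[0.699, -0.777, 0.092], [0.705, -0.791, 0.066]]
[[0.547, 0.032, 0.092], [0.55, 0.035, 0.066]]
[[0.499, -0.632, 0.092], [0.501, -0.642, 0.066]]
[[0.434, -0.337, 0.092], [0.435, -0.341, 0.066]]
scene [ 1.359 -0.608  0.807]
yel [([213, 192, 12, 7, 57], [218.9, 194.8]), ([402, 234, 10, 6, 54], [406.5, 236.5]), ([226, 246, 18, 11, 120], [234.6, 251.0]), ([89, 313, 21, 12, 195], [98.8, 318.4]), ([18, 459, 18, 21, 206], [26.0, 468.2])]
red [([183, 253, 103, 66, 2344], [230.5, 286.5])]
[[0.199, -0.287, 0.092], [0.157, -0.276, 0.066]]
[[0.58, 0.009, 0.092], [0.551, 0.032, 0.066]]
[[0.436, -0.338, 0.092], [0.402, -0.328, 0.066]]
[[0.501, -0.633, 0.092], [0.47, -0.634, 0.066]]
[[0.762, -0.781, 0.092], [0.741, -0.787, 0.066]]
{'clock': 0.1, 'qpos': array([-1.23798411e+00,  2.76538738e-01,  1.50603387e+00, -3.31450010e-05,
        1.36067110e+00, -1.20975013e-01]), 'qd': array([-0.0002525 , -0.00102655, -0.00456336, -0.0013626 ,  0.00050194,
       -0.00180071]), 'effort': array([ 1.44452159e-03, -4.17701018e+01, -2.46404994e+01, -6.99952898e-05,
        5.83266563e-03, -4.01855615e-06]), 'position': array([ 0.25188883, -0.51631047,  0.20131136]), 'ee_rot': array([-8.19187406e-04,  9.74368769e-01,  2.24955150e-01, -1.03389574e-04]), 'contact_force': array([-0.28682626,  0.05757037, -0.24568964]), 'moment': array([-0.00133279,  0.044008  , -0.05089727]), 'gripper_force': 0.0, 'width': 0.08530829087866099}
```

View pics/top0.png

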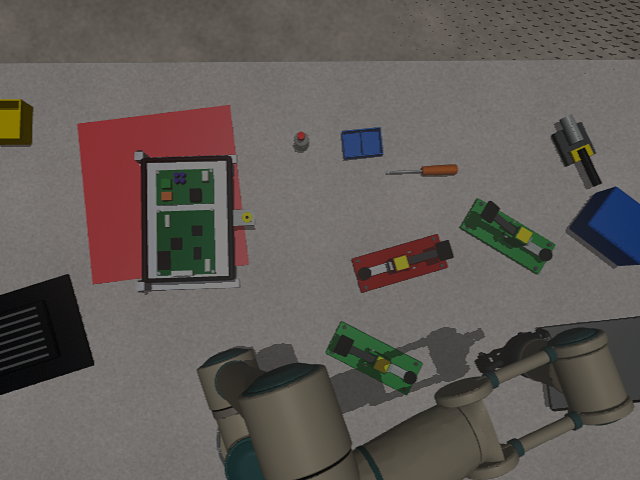

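View pics/scene0.png

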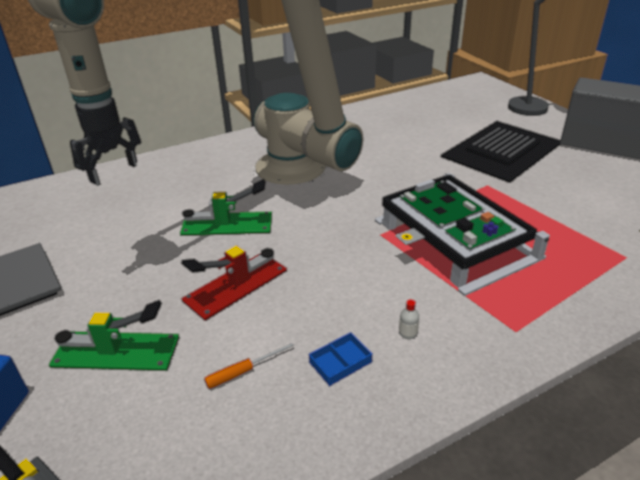

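The top view shows the red jack with its tower at (401,262), saddle at (364,273) and pad at (443,250). The lift tab is at (247,217), pointing to the right (world -y). The scene view confirms that the red jack's handle points away from the display. Next I'll measure the yaws.

```bash
python3 - <<'E'
from h import *
im,K,R,c=grab("top")
hsv=cv2.cvtColor(im,cv2.COLOR_BGR2HSV)
m=cv2.inRange(hsv,np.array((0,150,60)),np.array((8,255,255)));m[:225]=0;m[:,:340]=0
pts=cv2.findNonZero(m);bx=cv2.boxPoints(cv2.minAreaRect(cv2.convexHull(pts)))
W=np.array([plane(p,K,R,c,.012)for p in bx]);print("jack rect",W.round(3).tolist(),W.mean(0).round(3),[np.linalg.norm(W[i]-W[i-1]).round(3) for i in range(4)])
# frame near edge, per row the last dark pixel before bench
g=hsv[...,2]; e=[]
for r in list(range(168,205,3))+list(range(232,274,3)):
    row=g[r,222:245].astype(int); k=np.where(row<60)[0]
    if len(k): e.append(plane((222+k.max()+.5,r),K,R,c,.084))
e=np.array(e); vx,vy,x0,y0=cv2.fitLine(e[:,:2].astype(np.float32),cv2.DIST_HUBER,0,.01,.01).ravel()
print("edge dir",vx,vy,x0,y0,"normal yaw deg",np.degrees(np.arctan2(vx,-vy)), e[:,1].round(3))
for z,px in((.0445,(364,273)),(.118,(443,250))): print(plane(px,K,R,c,z).round(3))
E
```

```text
jack rect [[0.448, -0.225, 0.012], [0.51, -0.443, 0.012], [0.425, -0.466, 0.012], [0.364, -0.248, 0.012]] [ 0.437 -0.345  0.012] [np.float64(0.088), np.float64(0.227), np.float64(0.088), np.float64(0.226)]
edge dir 0.99981666 0.019146716 0.5573491 0.06557637 normal yaw deg 91.09709 [0.065 0.065 0.065 0.067 0.067 0.067 0.067 0.067 0.067 0.067 0.067 0.067
 0.067 0.064 0.064 0.064 0.064 0.064 0.064 0.064 0.064 0.064 0.064 0.064
 0.064 0.059 0.059]
[ 0.411 -0.253  0.044]
[ 0.462 -0.431  0.118]
```

Call:
{"fn": "send_rows", "kwargs": {"increments": [{"gripper": -1, "linear": [0.03, 0.03, 0.01], "delta_rot": [0, 0, 0.14]}, {"gripper": -1, "linear": [0.055, 0.055, 0.02], "delta_rot": [0, 0, 0.28]}, {"gripper": -1, "linear": [0.08, 0.08, 0.02], "delta_rot": [0, 0, 0.42]}, {"gripper": -1, "linear": [0.105, 0.105, 0.02], "delta_rot": [0, 0, 0.56]}, {"gripper": -1, "linear": [0.13, 0.13, 0.02], "delta_rot": [0, 0, 0.7]}, {"gripper": -1, "linear": [0.155, 0.155, 0.02], "delta_rot": [0, 0, 0.84]}, {"gripper": -1, "linear": [0.175, 0.17, 0.02], "delta_rot": [0, 0, 0.98]}, {"gripper": -1, "linear": [0.182, 0.179, 0.02], "delta_rot": [0, 0, 1.12]}]}}

```text
clock: 0.95
position: [0.4358, -0.3361, 0.2218]
ee_rot: [-0.0, 0.703, 0.711, 0.001]
contact_force: [-0.4, -0.5, 0.2]
width: 0.0853
gripper_force: 0.0
```

Call:
{"fn": "send_rows", "kwargs": {"increments": [{"gripper": -1, "linear": [0, 0, 0], "delta_rot": [0, 0, 0.14]}, {"gripper": -1, "linear": [0, 0, 0], "delta_rot": [0, 0, 0.269]}, {"gripper": -1, "linear": [0, 0, 0], "delta_rot": [0, 0, 0.269]}, {"gripper": -1, "linear": [0, 0, 0], "delta_rot": [0, 0, 0.269]}, {"gripper": -1, "linear": [0, 0, 0], "delta_rot": [0, 0, 0.269]}]}}

```text
clock: 1.45
position: [0.4339, -0.3379, 0.222]
ee_rot: [-0.0, 0.606, 0.796, 0.0]
contact_force: [-0.0, 0.4, 0.3]
width: 0.0852
gripper_force: 0.0
```

```bash
python3 - <<'E'
from h import *
im,K,R,c=grab("wrist","w1.png"); s=get_state(); print(s["position"],s["ee_rot"],c,R[:,2])
for b,ce in blobs(im,(22,120,120),(35,255,255))[0]: print(b,plane(ce,K,R,c,.092).round(4))
E
```

```text
[ 0.43394146 -0.33791803  0.22202832] [-6.52259461e-05  6.05374399e-01  7.95940845e-01  6.17137836e-05] [ 0.41344395 -0.26337069  0.39434821] [ 0.08110848 -0.29029131 -0.95349482]
[0, 25, 38, 65, 1466] [ 0.1976 -0.287   0.092 ]
[300, 205, 39, 27, 657] [ 0.4383 -0.3443  0.092 ]
```

View pics/w1.png

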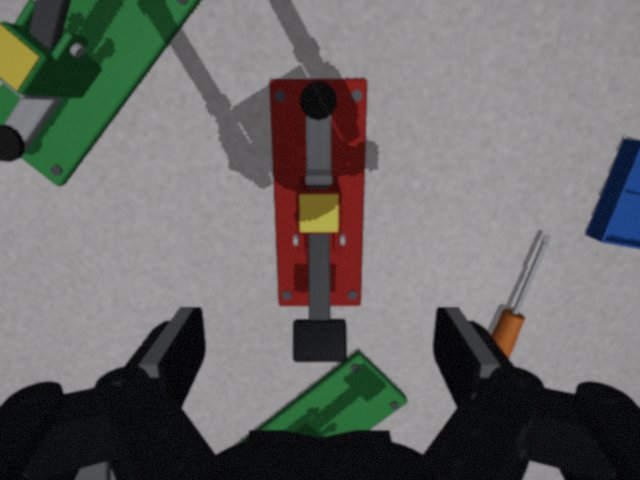

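The jack is well aligned in the wrist view: saddle (318,100), tower (319,213), pad (320,340). I'll descend and grip.

Call:
{"fn": "send_rows", "kwargs": {"increments": [{"gripper": -1, "linear": [0, 0, -0.04], "delta_rot": [0, 0, 0]}, {"gripper": -1, "linear": [0.001, 0, -0.08], "delta_rot": [0, 0, 0]}, {"gripper": -1, "linear": [0.001, 0, -0.12], "delta_rot": [0, 0, 0]}, {"gripper": -1, "linear": [0.001, 0, -0.15], "delta_rot": [0, 0, 0]}, {"gripper": -1, "linear": [0.001, 0, -0.166], "delta_rot": [0, 0, 0]}, {"gripper": -1, "linear": [0.001, 0, -0.166], "delta_rot": [0, 0, 0]}]}}

```text
clock: 2.1
position: [0.4333, -0.3364, 0.0536]
ee_rot: [-0.003, 0.605, 0.796, 0.0]
contact_force: [0.6, 0.5, 0.1]
width: 0.0853
gripper_force: 0.0
```

Call:
{"fn": "send_rows", "kwargs": {"increments": [{"gripper": 1, "linear": [0, 0, 0], "delta_rot": [0, 0, 0]}, {"gripper": 1, "linear": [0, 0, 0], "delta_rot": [0, 0, 0]}, {"gripper": 1, "linear": [0, 0, 0], "delta_rot": [0, 0, 0]}, {"gripper": 1, "linear": [0, 0, 0], "delta_rot": [0, 0, 0]}, {"gripper": 1, "linear": [0, 0, 0], "delta_rot": [0, 0, 0]}, {"gripper": 1, "linear": [0, 0, 0], "delta_rot": [0, 0, 0]}, {"gripper": 1, "linear": [0, 0, 0], "delta_rot": [0, 0, 0]}, {"gripper": 1, "linear": [0, 0, 0], "delta_rot": [0, 0, 0]}], "newtons": 90}}

```text
clock: 2.9
position: [0.4345, -0.3389, 0.0579]
ee_rot: [0.001, 0.604, 0.797, -0.001]
contact_force: [-4.4, -0.4, 5.6]
width: 0.0324
gripper_force: 88.9
```

Call:
{"fn": "send_rows", "kwargs": {"increments": [{"gripper": 1, "linear": [0, 0, 0.02], "delta_rot": [0, 0, 0]}, {"gripper": 1, "linear": [0, 0, 0.04], "delta_rot": [0, 0, 0]}, {"gripper": 1, "linear": [0, 0, 0.05], "delta_rot": [0, 0, 0]}]}}

```text
clock: 3.2
position: [0.435, -0.3377, 0.1067]
ee_rot: [0.0, 0.605, 0.796, 0.0]
contact_force: [1.0, -1.5, -8.9]
width: 0.0319
gripper_force: 91.5
```

Call:
{"fn": "send_rows", "kwargs": {"increments": [{"gripper": 1, "linear": [0.015, 0.025, 0], "delta_rot": [0, 0, -0.03]}, {"gripper": 1, "linear": [0.03, 0.05, 0], "delta_rot": [0, 0, -0.07]}, {"gripper": 1, "linear": [0.05, 0.08, 0], "delta_rot": [0, 0, -0.11]}, {"gripper": 1, "linear": [0.07, 0.11, 0], "delta_rot": [0, 0, -0.15]}, {"gripper": 1, "linear": [0.09, 0.14, 0], "delta_rot": [0, 0, -0.19]}, {"gripper": 1, "linear": [0.11, 0.17, 0], "delta_rot": [0, 0, -0.23]}, {"gripper": 1, "linear": [0.118, 0.19, 0], "delta_rot": [0, 0, -0.252]}, {"gripper": 1, "linear": [0.118, 0.195, 0], "delta_rot": [0, 0, -0.252]}]}}

```text
clock: 4.0
position: [0.5534, -0.1394, 0.1048]
ee_rot: [-0.002, 0.699, 0.715, 0.001]
contact_force: [-1.0, 0.3, -8.5]
width: 0.0323
gripper_force: 91.7
```

```bash
python3 - <<'E'
from h import *
s=get_state();print(s["position"],s["ee_rot"],s["contact_force"],s["width"])
im,K,R,c=grab("wrist","w2.png")
for b,ce in blobs(im,(22,120,120),(35,255,255))[0]: print('w',b,ce,plane(ce,K,R,c,.066).round(4))
im,K,R,c=grab("scene")
cv2.imwrite("pics/s2.png",cv2.resize(im[150:350,150:500],None,fx=2,fy=2))
E
```

```text
[ 0.55335263 -0.13939061  0.10483577] [-1.57761295e-03  6.99188298e-01  7.14935579e-01  5.93916652e-04] [-0.98731359  0.32636629 -8.53533294] 0.03232340569245179
w [280, 281, 79, 69, 5231] [318.8, 314.2] [ 0.5544 -0.1783  0.066 ]
```

View pics/w2.png

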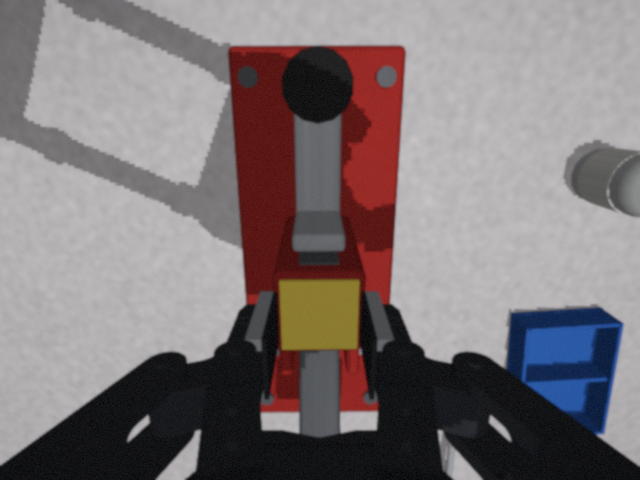

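View pics/s2.png

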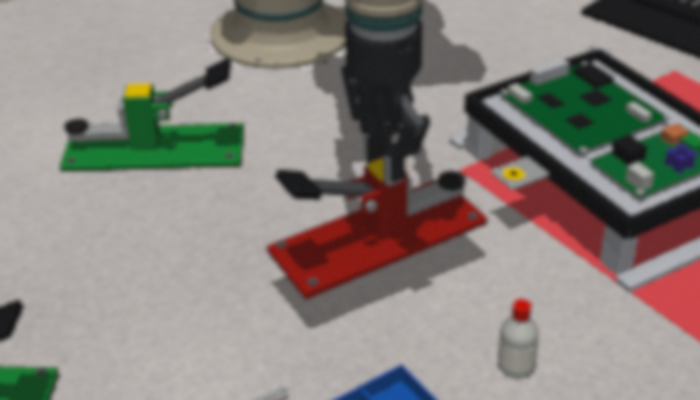

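The jack hangs level in the grip: saddle (317,85), tower top (319,314) in the wrist view. Next I'll measure the hand-to-saddle offset and the tab.

```bash
python3 - <<'E'
from h import *
for i in range(3):
    s=get_state(); im,K,R,c=grab("wrist")
    ys=[ce for b,ce in blobs(im,(22,120,100),(35,255,255),500)[0]][0]
    t=plane(ys,K,R,c,.140); sd=plane((317.5,85),K,R,c,.0925)
    print(s["position"].round(4),np.array(s["ee_rot"]).round(4),'tower',t.round(4),'saddle',sd.round(4),np.linalg.norm(sd-t)*1e3,np.degrees(np.arctan2(sd[1]-t[1],sd[0]-t[0])))
im,K,R,c=grab("top")
for b,ce in blobs(im,(22,100,100),(35,255,255))[0]:
    if 200<ce[0]<330: print('top',b,ce,plane(ce,K,R,c,.066),plane(ce,K,R,c,.140))
E
```

```text
[ 0.5518 -0.1416  0.1049] [-0.0014  0.6992  0.7149 -0.0009] tower [ 0.552  -0.1398  0.14  ] saddle [ 0.5494 -0.0535  0.0925] 98.53135584551816 91.70938352604313
[ 0.5519 -0.1428  0.1052] [-0.0008  0.6996  0.7146 -0.001 ] tower [ 0.5521 -0.1411  0.14  ] saddle [ 0.5496 -0.0547  0.0925] 98.6310168276499 91.62712495369037
[ 0.5521 -0.1434  0.1054] [-4.000e-04  6.999e-01  7.142e-01 -8.000e-04] tower [ 0.5523 -0.1419  0.14  ] saddle [ 0.55   -0.0554  0.0925] 98.75901499844933 91.54305444466742
top [242, 212, 10, 11, 80] [246.5, 216.7] [0.54958431 0.03487379 0.066     ] [0.54033681 0.02600057 0.14      ]
```

Call:
{"fn": "send_rows", "kwargs": {"increments": [{"gripper": 1, "linear": [0, 0, -0.02], "delta_rot": [0, 0, 0]}, {"gripper": 1, "linear": [0, 0.01, -0.038], "delta_rot": [0, 0, 0]}, {"gripper": 1, "linear": [0, 0.02, -0.038], "delta_rot": [0, 0, 0]}, {"gripper": 1, "linear": [0, 0.02, -0.038], "delta_rot": [0, 0, 0]}, {"gripper": 1, "linear": [0, 0.02, -0.038], "delta_rot": [0, 0, 0]}]}}

```text
clock: 4.8
position: [0.5541, -0.1237, 0.0692]
ee_rot: [0.002, 0.7, 0.714, 0.0]
contact_force: [0.6, -0.7, -8.2]
width: 0.032
gripper_force: 91.9
```

```bash
python3 - <<'E'
from h import *
s=get_state();print(s["position"],s["ee_rot"],s["contact_force"])
im,K,R,c=grab("wrist","w3.png")
for b,ce in blobs(im,(22,100,90),(35,255,255))[0]: print('w',b,ce,plane(ce,K,R,c,.066).round(4),plane(ce,K,R,c,.102).round(4))
E
```

```text
[ 0.55411873 -0.12370899  0.06924895] [1.53619354e-03 6.99803279e-01 7.14333925e-01 2.32062862e-04] [ 0.59495511 -0.65030197 -8.20317352]
w [280, 279, 79, 71, 5393] [318.9, 313.9] [ 0.5548 -0.143   0.066 ] [ 0.5542 -0.1231  0.102 ]
```

View pics/w3.png

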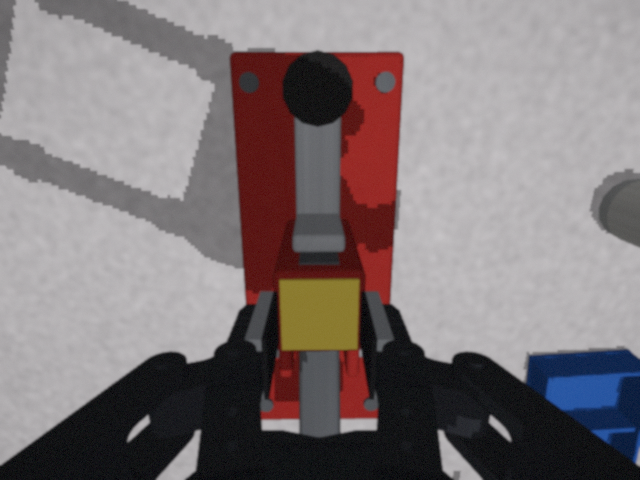

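The jack is still held level and straight, with the saddle at (318,89). The tab isn't in view yet, so I'll move in until it shows.

Call:
{"fn": "send_rows", "kwargs": {"increments": [{"gripper": 1, "linear": [0, 0.01, -0.003], "delta_rot": [0, 0, 0]}, {"gripper": 1, "linear": [0, 0.02, -0.005], "delta_rot": [0, 0, 0]}, {"gripper": 1, "linear": [0, 0.03, -0.005], "delta_rot": [0, 0, 0]}, {"gripper": 1, "linear": [0, 0.04, -0.005], "delta_rot": [0, 0, 0]}, {"gripper": 1, "linear": [0, 0.046, -0.005], "delta_rot": [0, 0, 0]}, {"gripper": 1, "linear": [0, 0.046, -0.005], "delta_rot": [0, 0, 0]}, {"gripper": 1, "linear": [0, 0.046, -0.005], "delta_rot": [0, 0, 0]}]}}

```text
clock: 5.55
position: [0.5533, -0.0769, 0.0632]
ee_rot: [0.0, 0.7, 0.714, -0.0]
contact_force: [0.2, 0.2, -8.7]
width: 0.0323
gripper_force: 91.9
```

```bash
python3 - <<'E'
from h import *
s=get_state();print(s["position"],s["ee_rot"],s["contact_force"])
im,K,R,c=grab("wrist","w4.png")
for b,ce in blobs(im,(20,100,90),(35,255,255))[0]: print('w',b,ce,plane(ce,K,R,c,.066).round(4),plane(ce,K,R,c,.099).round(4))
print('saddle@',plane((317.5,89),K,R,c,.0515).round(4))
E
```

```text
[ 0.55329806 -0.07690148  0.06324585] [ 4.74023238e-04  6.99662196e-01  7.14473629e-01 -1.41684033e-04] [ 0.23536793  0.16984177 -8.66429918]
w [280, 0, 66, 57, 2859] [312.6, 25.5] [0.5489 0.0317 0.066 ] [0.5494 0.0256 0.099 ]
w [279, 279, 81, 71, 5479] [319.1, 313.8] [ 0.554  -0.0928  0.066 ] [ 0.5535 -0.0746  0.099 ]
saddle@ [0.5512 0.0094 0.0515]
```

View pics/w4.png

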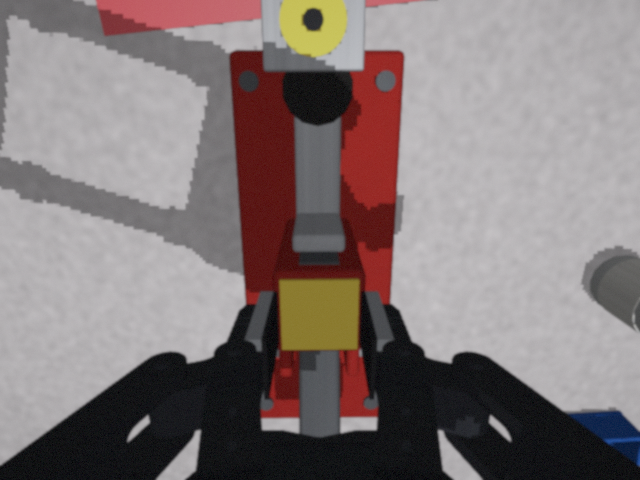

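The tab mark's centre is at (313,18), the saddle at (318,89) and the tab edge near row 70, so the yaws agree within about 1°. Remaining shift: x -2 mm, y +25 mm, then down.

Call:
{"fn": "send_rows", "kwargs": {"increments": [{"gripper": 1, "linear": [-0.001, 0.008, 0], "delta_rot": [0, 0, 0]}, {"gripper": 1, "linear": [-0.002, 0.016, 0], "delta_rot": [0, 0, 0]}, {"gripper": 1, "linear": [-0.002, 0.025, 0], "delta_rot": [0, 0, 0]}, {"gripper": 1, "linear": [-0.002, 0.025, 0], "delta_rot": [0, 0, 0]}, {"gripper": 1, "linear": [-0.002, 0.025, -0.003], "delta_rot": [0, 0, 0]}, {"gripper": 1, "linear": [-0.002, 0.025, -0.006], "delta_rot": [0, 0, 0]}, {"gripper": 1, "linear": [-0.002, 0.025, -0.0075], "delta_rot": [0, 0, 0]}, {"gripper": 1, "linear": [-0.002, 0.025, -0.0075], "delta_rot": [0, 0, 0]}]}}

```text
clock: 6.4
position: [0.5512, -0.052, 0.0579]
ee_rot: [0.0, 0.7, 0.714, 0.0]
contact_force: [-5.5, 2.7, 7.4]
width: 0.0319
gripper_force: 94.0
```

```bash
python3 - <<'E'
from h import *
s=get_state();print(s["position"],s["ee_rot"],s["contact_force"])
im,K,R,c=grab("wrist")
for b,ce in blobs(im,(20,100,90),(35,255,255))[0]: print('w',b,ce,plane(ce,K,R,c,.092).round(4))
im,K,R,c=grab("top")
for b,ce in blobs(im,(22,100,100),(35,255,255))[0]:
    if 200<ce[0]<330: print('top',b,ce,plane(ce,K,R,c,.066),plane(ce,K,R,c,.092))
E
```

```text
[ 0.55120983 -0.05197849  0.05786023] [4.89728831e-04 7.00056721e-01 7.14086986e-01 3.52319800e-04] [-5.5390811   2.66546499  7.38781027]
w [284, 52, 66, 71, 3324] [316.4, 87.3] [0.5489 0.0327 0.092 ]
w [279, 279, 80, 71, 5498] [318.9, 313.9] [ 0.5513 -0.0507  0.092 ]
```

Call:
{"fn": "send_rows", "kwargs": {"increments": [{"gripper": -1, "linear": [0, 0, 0], "delta_rot": [0, 0, 0]}, {"gripper": -1, "linear": [0, 0, 0], "delta_rot": [0, 0, 0]}, {"gripper": -1, "linear": [0, 0, 0], "delta_rot": [0, 0, 0]}, {"gripper": -1, "linear": [0, 0, 0], "delta_rot": [0, 0, 0]}, {"gripper": -1, "linear": [0, 0, 0.04], "delta_rot": [0, 0, 0]}, {"gripper": -1, "linear": [0, 0, 0.08], "delta_rot": [0, 0, 0]}, {"gripper": -1, "linear": [0, 0, 0.12], "delta_rot": [0, 0, 0]}, {"gripper": -1, "linear": [0, -0.03, 0.16], "delta_rot": [0, 0, 0]}]}}

```text
clock: 7.3
position: [0.551, -0.0794, 0.2173]
ee_rot: [-0.001, 0.699, 0.715, 0.001]
contact_force: [1.4, -1.9, 0.5]
width: 0.0854
gripper_force: 0.0
```

Call:
{"fn": "send_rows", "kwargs": {"increments": [{"gripper": 1, "linear": [0, -0.03, 0.02], "delta_rot": [0, 0, 0]}, {"gripper": 1, "linear": [0.002, -0.07, 0.02], "delta_rot": [0, 0, 0]}, {"gripper": 1, "linear": [0.002, -0.07, 0.02], "delta_rot": [0, 0, 0]}, {"gripper": 1, "linear": [0.002, -0.07, 0.02], "delta_rot": [0, 0, 0]}, {"gripper": 1, "linear": [0.002, -0.07, 0.02], "delta_rot": [0, 0, 0]}, {"gripper": 1, "linear": [0.002, -0.07, 0.02], "delta_rot": [0, 0, 0]}]}}

```text
clock: 7.9
position: [0.5528, -0.1507, 0.2352]
ee_rot: [-0.001, 0.7, 0.715, 0.0]
contact_force: [0.3, 0.4, -0.3]
width: 0.0004
gripper_force: 0.0
```

```bash
python3 - <<'E'
from h import *
s=get_state();print(s["position"],s["ee_rot"],s["contact_force"],s["width"])
im,K,R,c=grab("wrist","w5.png")
for b,ce in blobs(im,(20,100,90),(35,255,255))[0]: print('w',b,ce,plane(ce,K,R,c,.092).round(4),plane(ce,K,R,c,.066).round(4))
im,K,R,c=grab("top")
cv2.imwrite("pics/t5.png",cv2.resize(im[150:300,150:400],None,fx=3,fy=3))
for b,ce in blobs(im,(22,100,100),(35,255,255))[0]:
    if 200<ce[0]<330: print('top',b,ce,plane(ce,K,R,c,.066),plane(ce,K,R,c,.092))
E
```

```text
[ 0.55282857 -0.15068586  0.23523005] [-5.25561270e-04  6.99573766e-01  7.14560193e-01  5.29024342e-06] [ 0.31745745  0.38408434 -0.26580197] 0.00038189397272094146
w [298, 56, 43, 44, 1803] [319.0, 77.3] [ 0.5511 -0.0496  0.092 ] [ 0.5511 -0.0476  0.066 ]
top [242, 212, 10, 11, 78] [246.6, 216.7] [0.54958273 0.03462917 0.066     ] [0.54633364 0.03151639 0.092     ]
```

View pics/w5.png

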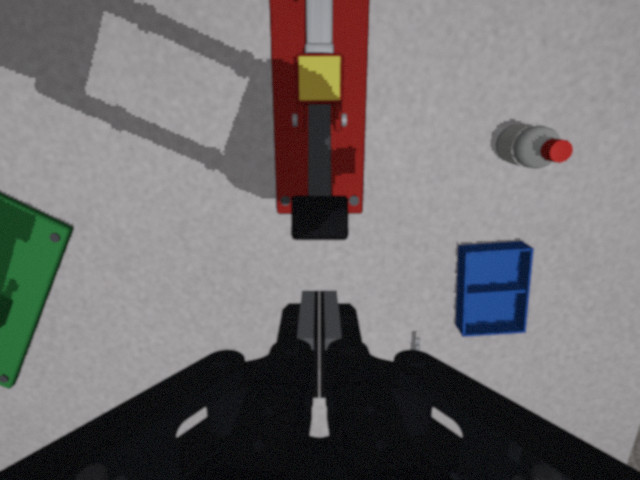

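The jack stands straight, with its tower at (320,78) and handle pad at (320,217), and the bystanders are untouched. Now the first stroke.

Call:
{"fn": "send_rows", "kwargs": {"increments": [{"gripper": 1, "linear": [0.001, 0.003, -0.04], "delta_rot": [0, 0, 0]}, {"gripper": 1, "linear": [0.001, 0.003, -0.08], "delta_rot": [0, 0, 0]}, {"gripper": 1, "linear": [0.001, 0.003, -0.1], "delta_rot": [0, 0, 0]}, {"gripper": 1, "linear": [0.001, 0.002, -0.108], "delta_rot": [0, 0, 0]}, {"gripper": 1, "linear": [0.001, 0.001, -0.114], "delta_rot": [0, 0, 0]}, {"gripper": 1, "linear": [0.001, -0.001, -0.12], "delta_rot": [0, 0, 0]}]}}

```text
clock: 8.6
position: [0.5552, -0.1531, 0.1165]
ee_rot: [0.001, 0.7, 0.714, 0.001]
contact_force: [0.5, 0.1, -0.3]
width: 0.0
gripper_force: 0.0
```

Call:
{"fn": "send_rows", "kwargs": {"increments": [{"gripper": 1, "linear": [0, -0.002, -0.008], "delta_rot": [0, 0, 0]}, {"gripper": 1, "linear": [0, -0.005, -0.018], "delta_rot": [0, 0, 0]}, {"gripper": 1, "linear": [0, -0.007, -0.028], "delta_rot": [0, 0, 0]}, {"gripper": 1, "linear": [0, -0.008, -0.038], "delta_rot": [0, 0, 0]}, {"gripper": 1, "linear": [0, -0.009, -0.045], "delta_rot": [0, 0, 0]}, {"gripper": 1, "linear": [0, -0.009, -0.049], "delta_rot": [0, 0, 0]}, {"gripper": 1, "linear": [0, -0.009, -0.049], "delta_rot": [0, 0, 0]}]}}

```text
clock: 9.3
position: [0.5551, -0.1633, 0.0668]
ee_rot: [0.002, 0.7, 0.714, 0.0]
contact_force: [-0.3, -4.2, 4.8]
width: -0.0
gripper_force: 2.2
```

Call:
{"fn": "send_rows", "kwargs": {"increments": [{"gripper": 1, "linear": [0, 0, -0.001], "delta_rot": [0, 0, 0]}, {"gripper": 1, "linear": [0, 0, -0.002], "delta_rot": [0, 0, 0]}, {"gripper": 1, "linear": [0, 0, -0.002], "delta_rot": [0, 0, 0]}]}}

```text
clock: 9.6
position: [0.5551, -0.1631, 0.0654]
ee_rot: [0.002, 0.7, 0.714, 0.0]
contact_force: [-0.5, -3.0, 5.5]
width: -0.0001
gripper_force: 2.4
```

```bash
python3 - <<'E'
from h import *
for i in range(3):
    s=get_state();grab("scene");print(s["position"],s["contact_force"])
im,K,R,c=grab("scene"); cv2.imwrite("pics/s6.png",cv2.resize(im[170:350,250:550],None,fx=2.6,fy=2.6))
E
```

```text
[ 0.55511366 -0.16314992  0.06541319] [-0.479258   -3.03980294  5.53195289]
[ 0.55508649 -0.16312719  0.06545081] [ 0.29007323 -1.67517402  5.34629729]
[ 0.55514395 -0.16311523  0.06548199] [ 1.32457026 -3.90522205  5.02771003]
```

View pics/s6.png

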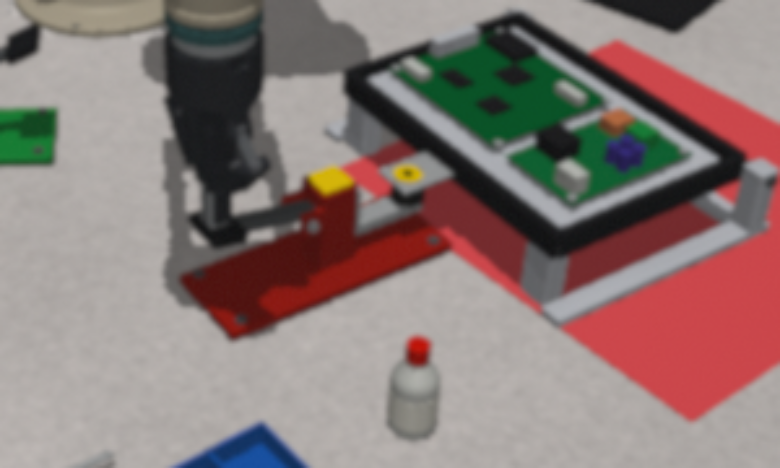

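The finger is pressing the pad at (216,228), the saddle sits right below the tab at (407,195), and the jack is flat. I'll press until the stop shows in the force.

Call:
{"fn": "send_rows", "kwargs": {"increments": [{"gripper": 1, "linear": [0, 0, -0.001], "delta_rot": [0, 0, 0]}, {"gripper": 1, "linear": [0, 0, -0.002], "delta_rot": [0, 0, 0]}, {"gripper": 1, "linear": [0, 0, -0.002], "delta_rot": [0, 0, 0]}]}}

```text
clock: 10.1
position: [0.5551, -0.1632, 0.0635]
ee_rot: [0.002, 0.7, 0.714, 0.0]
contact_force: [0.1, -3.0, 4.6]
width: 0.0001
gripper_force: 2.4
```

Call:
{"fn": "send_rows", "kwargs": {"increments": [{"gripper": 1, "linear": [0, 0, -0.0015], "delta_rot": [0, 0, 0]}, {"gripper": 1, "linear": [0, 0, -0.0015], "delta_rot": [0, 0, 0]}, {"gripper": 1, "linear": [0, 0, -0.0015], "delta_rot": [0, 0, 0]}]}}

```text
clock: 10.4
position: [0.5551, -0.1632, 0.062]
ee_rot: [0.002, 0.7, 0.714, 0.0]
contact_force: [0.2, -2.2, 5.4]
width: 0.0002
gripper_force: 2.4
```

Call:
{"fn": "send_rows", "kwargs": {"increments": [{"gripper": 1, "linear": [0, 0, -0.001], "delta_rot": [0, 0, 0]}, {"gripper": 1, "linear": [0, 0, -0.002], "delta_rot": [0, 0, 0]}, {"gripper": 1, "linear": [0, 0, -0.002], "delta_rot": [0, 0, 0]}]}}

```text
clock: 10.7
position: [0.5552, -0.1633, 0.06]
ee_rot: [0.002, 0.7, 0.714, 0.0]
contact_force: [-0.3, -3.3, 5.6]
width: -0.0003
gripper_force: 2.5
```

Call:
{"fn": "send_rows", "kwargs": {"increments": [{"gripper": 1, "linear": [0, 0, -0.001], "delta_rot": [0, 0, 0]}, {"gripper": 1, "linear": [0, 0, -0.002], "delta_rot": [0, 0, 0]}, {"gripper": 1, "linear": [0, 0, -0.002], "delta_rot": [0, 0, 0]}]}}

```text
clock: 11.0
position: [0.5552, -0.1633, 0.058]
ee_rot: [0.002, 0.7, 0.714, -0.0]
contact_force: [0.6, -2.9, 5.4]
width: 0.0001
gripper_force: 2.5
```

```bash
python3 - <<'E'
from h import *
s=get_state();print(s["position"],s["contact_force"],s["qpos"])
im,K,R,c=grab("scene")
f=lambda P:((proj(P,K,R,c)-[250,170])*2.6).round(0)
print('tcp s6',f((.5552,-.1633,.0655)))
J=np.array([.5512,-.05,0]);ex=np.array([-.022,1,0]);ez=np.array([0,0,1])
print('pin',f(J-.012*ex+.068*ez),'top',f(J+.092*ez),'base rear',f(J-.125*ex+ .045*np.array([1,.022,0])+.012*ez))
for a in(.45,.3,.2,.1,0,-.1): print(a,f(J+(-.012-.1*np.cos(a)+.007*np.sin(a))*ex+(.068+.1*np.sin(a)+.007*np.cos(a))*ez))
im2,K,R,c=grab("wrist","w7.png")
for b,ce in blobs(im2,(20,100,90),(35,255,255))[0]: print('w',b,ce,plane(ce,K,R,c,.092).round(4))
a=cv2.resize(im[190:310,300:460],(640,480)); 
cv2.imwrite("pics/m7.png",np.hstack([cv2.resize(a,(400,300)),cv2.resize(im2,(400,300))]))
E
```

```text
[ 0.55515318 -0.16333141  0.05799174] [ 0.56338825 -2.94573334  5.41682194] [-4.05432500e-01  3.93920772e-01  1.71166074e+00 -1.56496665e-03
  1.03255673e+00 -4.24765122e-01]
tcp s6 [216. 247.]
pin [317. 204.] top [329. 177.] base rear [231. 330.]
0.45 [229. 189.]
0.3 [222. 205.]
0.2 [219. 216.]
0.1 [217. 226.]
0 [216. 236.]
-0.1 [216. 246.]
w [262, 0, 100, 43, 4228] [312.1, 20.9] [ 0.5511 -0.0591  0.092 ]
```

Call:
{"fn": "send_rows", "kwargs": {"increments": [{"gripper": 1, "linear": [0, 0, -0.002], "delta_rot": [0, 0, 0]}, {"gripper": 1, "linear": [0, 0, -0.004], "delta_rot": [0, 0, 0]}, {"gripper": 1, "linear": [0, 0, -0.004], "delta_rot": [0, 0, 0]}]}}

```text
clock: 11.4
position: [0.5552, -0.1635, 0.0539]
ee_rot: [0.002, 0.7, 0.714, -0.0]
contact_force: [-0.4, -3.2, 5.5]
width: -0.0
gripper_force: 2.5
```

Call:
{"fn": "send_rows", "kwargs": {"increments": [{"gripper": 1, "linear": [0, 0, -0.002], "delta_rot": [0, 0, 0]}, {"gripper": 1, "linear": [0, 0, -0.003], "delta_rot": [0, 0, 0]}, {"gripper": 1, "linear": [0, 0, -0.003], "delta_rot": [0, 0, 0]}]}}

```text
clock: 11.7
position: [0.5552, -0.1636, 0.051]
ee_rot: [0.002, 0.7, 0.714, -0.0]
contact_force: [-1.4, -4.6, 4.9]
width: -0.0002
gripper_force: 2.6
```

```bash
python3 - <<'E'
from h import *
im,K,R,c=grab("scene"); s=get_state(); print(s["position"],s["contact_force"])
cv2.imwrite("pics/m8.png",cv2.resize(im[195:305,300:460],None,fx=5,fy=5,interpolation=cv2.INTER_CUBIC))
E
```

```text
[ 0.55522451 -0.16356402  0.05102288] [-0.28331447 -3.73508412  5.81061165]
```

View pics/m8.png

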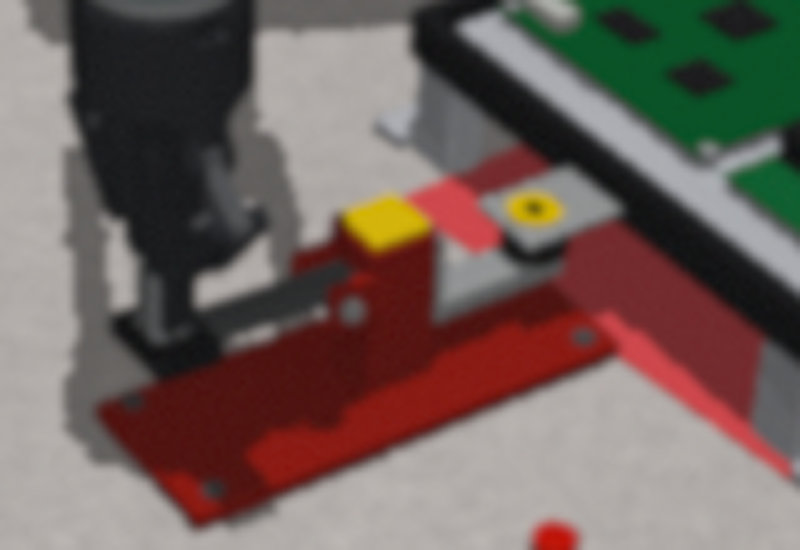

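The finger rests on the pad at (165,340) and the handle is nearly parallel to the base, so it is close to the stop. The saddle is just under the tab pad. I'll continue to the stop.

Call:
{"fn": "send_rows", "kwargs": {"increments": [{"gripper": 1, "linear": [0, 0, -0.001], "delta_rot": [0, 0, 0]}, {"gripper": 1, "linear": [0, 0, -0.003], "delta_rot": [0, 0, 0]}, {"gripper": 1, "linear": [0, 0, -0.003], "delta_rot": [0, 0, 0]}]}}

```text
clock: 12.05
position: [0.5552, -0.1638, 0.048]
ee_rot: [0.002, 0.7, 0.714, -0.0]
contact_force: [-0.3, -3.9, 5.4]
width: -0.0002
gripper_force: 2.7
```

Call:
{"fn": "send_rows", "kwargs": {"increments": [{"gripper": 1, "linear": [0, 0, -0.001], "delta_rot": [0, 0, 0]}, {"gripper": 1, "linear": [0, 0, -0.002], "delta_rot": [0, 0, 0]}, {"gripper": 1, "linear": [0, 0, -0.002], "delta_rot": [0, 0, 0]}]}}

```text
clock: 12.35
position: [0.5552, -0.1639, 0.0461]
ee_rot: [0.002, 0.7, 0.714, -0.0]
contact_force: [-0.6, -5.1, 5.3]
width: 0.0002
gripper_force: 2.9
```

Call:
{"fn": "send_rows", "kwargs": {"increments": [{"gripper": 1, "linear": [0, 0, -0.002], "delta_rot": [0, 0, 0]}, {"gripper": 1, "linear": [0, 0, -0.003], "delta_rot": [0, 0, 0]}, {"gripper": 1, "linear": [0, 0, -0.003], "delta_rot": [0, 0, 0]}]}}

```text
clock: 12.65
position: [0.5553, -0.164, 0.0431]
ee_rot: [0.002, 0.7, 0.714, -0.0]
contact_force: [-0.6, -4.7, 5.7]
width: 0.0
gripper_force: 3.1
```

```bash
python3 - <<'E'
from h import *
s=get_state(); print(s["position"],s["contact_force"],s["moment"])
def foot(im,K,R,c):
    # dark pixels (pad) over red base: lowest dark blob near pad
    hsv=cv2.cvtColor(im,cv2.COLOR_BGR2HSV); m=(hsv[...,2]<55)&(hsv[...,1]<120)
    m[:240]=0;m[285:]=0;m[:,:315]=0;m[:,350:]=0
    ys,xs=np.nonzero(m); return m.sum(),[np.percentile(ys,95),ys.max(),xs[ys>=ys.max()-1].mean(),xs.min()]
im,K,R,c=grab("scene");cv2.imwrite("pics/s9.png",im)
f=lambda P:proj(P,K,R,c).round(1)
old=cv2.imread("pics/m8.png"); old=cv2.resize(old,(160,110)); o=np.zeros_like(im);o[195:305,300:460]=old
print('m8',foot(o,K,R,c),'now',foot(im,K,R,c))
J=np.array([.5512,-.05,0]);ex=np.array([-.022,1,0]);ey=np.array([-1,-.022,0]);ez=np.array([0,0,1])
for a in(.1,0,-.05,-.1):
    print(a,[f(J+(-.012-r*np.cos(a)+.007*np.sin(a))*ex+(.068+r*np.sin(a)+.007*np.cos(a))*ez+q*ey) for r,q in((.117,-.022),(.083,-.022),(.117,.022))])
for n in("top","scene"):
    im,K,R,c=grab(n); print(n,[(b,ce) for b,ce in blobs(im,(22,100,100),(35,255,255))[0]])
E
```

```text
[ 0.55525269 -0.16403277  0.04313053] [-0.60062818 -4.65726901  5.74183605] [-0.7967658   0.14839533  0.00695841]
m8 (np.int64(442), [np.float64(267.0), np.int64(275), np.float64(326.3333333333333), np.int64(323)]) now (np.int64(505), [np.float64(270.0), np.int64(275), np.float64(326.0), np.int64(322)])
0.1 [array([331.9, 264.5]), array([345.7, 260.4]), array([321.4, 253.5])]
0 [array([331.4, 269. ]), array([345.2, 263.7]), array([321. , 257.9])]
-0.05 [array([331.4, 271.2]), array([345.1, 265.2]), array([321. , 260.1])]
-0.1 [array([331.5, 273.3]), array([345.1, 266.8]), array([321.1, 262.2])]
top [([0, 99, 21, 39, 623], [9.9, 121.3]), ([571, 144, 23, 18, 144], [581.5, 151.9]), ([274, 209, 12, 12, 106], [278.3, 213.7]), ([242, 212, 10, 11, 80], [246.5, 216.7]), ([516, 227, 17, 16, 157], [523.9, 234.7]), ([373, 357, 18, 16, 163], [381.7, 364.6])]
scene [([212, 191, 14, 8, 92], [218.7, 194.7]), ([401, 233, 12, 7, 66], [406.3, 236.2]), ([368, 234, 17, 11, 116], [376.2, 238.8]), ([89, 312, 21, 13, 214], [98.9, 318.0]), ([17, 459, 19, 21, 242], [26.3, 468.7]), ([0, 475, 8, 5, 31], [3.3, 477.4])]
```

Call:
{"fn": "send_rows", "kwargs": {"increments": [{"gripper": 1, "linear": [0, 0, -0.001], "delta_rot": [0, 0, 0]}, {"gripper": 1, "linear": [0, 0, -0.002], "delta_rot": [0, 0, 0]}, {"gripper": 1, "linear": [0, 0, -0.002], "delta_rot": [0, 0, 0]}]}}

```text
clock: 13.1
position: [0.5552, -0.1641, 0.0412]
ee_rot: [0.002, 0.7, 0.714, -0.0]
contact_force: [0.4, -5.1, 6.1]
width: 0.0
gripper_force: 3.2
```

Call:
{"fn": "send_rows", "kwargs": {"increments": [{"gripper": 1, "linear": [0, 0, -0.001], "delta_rot": [0, 0, 0]}, {"gripper": 1, "linear": [0, 0, -0.002], "delta_rot": [0, 0, 0]}, {"gripper": 1, "linear": [0, 0, -0.002], "delta_rot": [0, 0, 0]}]}}

```text
clock: 13.4
position: [0.5553, -0.1641, 0.0392]
ee_rot: [0.002, 0.7, 0.714, -0.0]
contact_force: [-0.2, -4.4, 6.0]
width: 0.0
gripper_force: 3.2
```

```bash
cat >> h.py <<'E'
def shift(a,b,x0,y0,x1,y1,m=8,u=8):
    "shift of patch a[y0:y1,x0:x1] found in b, sub-pixel by upsampling"
    up=lambda i:cv2.resize(i,None,fx=u,fy=u,interpolation=cv2.INTER_CUBIC)
    r=cv2.matchTemplate(up(b[y0-m:y1+m,x0-m:x1+m]),up(a[y0:y1,x0:x1]),cv2.TM_CCOEFF_NORMED)
    _,v,_,l=cv2.minMaxLoc(r); return (l[0]/u-m,l[1]/u-m,round(v,3))
E
python3 - <<'E'
from h import *
a=cv2.imread("pics/s9.png"); b,K,R,c=grab("scene","s10.png"); s=get_state();print(s["position"],s["contact_force"])
z=cv2.imread("pics/scene0.png")
for n,r in dict(pad=(319,256,349,276),padlow=(322,264,345,278),hand=(318,205,350,235),finger=(325,243,342,258),tower=(366,232,390,262),tab=(398,230,416,242),base=(318,278,345,300)).items(): print(n,shift(a,b,*r))
print('expect',proj((.555,-.164,.039),K,R,c)-proj((.555,-.164,.043),K,R,c))
P=[proj((.5553,-.1641,z),K,R,c).round(1) for z in (.039,.06,.065)];print(P)
# column profile through finger / pad
print(b[240:282,333].sum(1)//3); print(b[262:282,331:336].mean((1)).round().astype(int).tolist())
E
```

```text
[ 0.55527988 -0.16409312  0.03920693] [-0.45573259 -5.45345939  6.94874657]
pad (-0.125, 1.125, 0.986)
padlow (-0.375, 0.875, 0.971)
hand (0.0, 1.375, 0.99)
finger (0.0, 1.375, 0.998)
tower (0.0, 0.0, 0.999)
tab (0.0, 0.0, 0.999)
base (0.0, 0.125, 0.999)
expect [0.02435098 1.41881796]
[array([332.8, 274.5]), array([332.6, 267. ]), array([332.6, 265.2])]
[25 26 27 28 29 28 28 27 27 27 28 26 29 28 29 31 31 31 32 33 33 33 34 34
 37 44 55 49 35 23 19 20 22 25 22 28 34 37 39 38 39 39]
[[44, 43, 42], [45, 43, 42], [47, 46, 45], [53, 52, 51], [58, 57, 56], [51, 50, 49], [36, 35, 35], [23, 23, 23], [20, 19, 19], [22, 21, 21], [23, 23, 22], [25, 24, 25], [22, 21, 30], [20, 21, 49], [18, 19, 67], [17, 20, 77], [17, 20, 79], [17, 19, 80], [16, 20, 80], [17, 21, 81]]
```

Call:
{"fn": "send_rows", "kwargs": {"increments": [{"gripper": 1, "linear": [0, 0, -0.001], "delta_rot": [0, 0, 0]}, {"gripper": 1, "linear": [0, 0, -0.002], "delta_rot": [0, 0, 0]}, {"gripper": 1, "linear": [0, 0, -0.002], "delta_rot": [0, 0, 0]}]}}

```text
clock: 13.75
position: [0.5553, -0.1641, 0.0372]
ee_rot: [0.002, 0.7, 0.714, -0.0]
contact_force: [-1.4, -4.4, 6.3]
width: 0.0001
gripper_force: 3.2
```

Call:
{"fn": "send_rows", "kwargs": {"increments": [{"gripper": 1, "linear": [0, 0, -0.001], "delta_rot": [0, 0, 0]}, {"gripper": 1, "linear": [0, 0, -0.002], "delta_rot": [0, 0, 0]}, {"gripper": 1, "linear": [0, 0, -0.002], "delta_rot": [0, 0, 0]}]}}

```text
clock: 14.05
position: [0.5553, -0.1641, 0.036]
ee_rot: [0.003, 0.7, 0.714, -0.0]
contact_force: [-1.8, -4.5, 10.6]
width: -0.0003
gripper_force: 5.4
```

```bash
python3 - <<'E'
from h import *
a=cv2.imread("pics/s10.png"); b,K,R,c=grab("scene","s11.png"); s=get_state();print(s["position"],s["contact_force"])
for n,r in dict(pad=(319,256,349,276),padlow=(322,264,345,278),padleft=(318,256,328,270),hand=(318,205,350,235),finger=(325,243,342,258),tower=(366,232,390,262),tab=(398,230,416,242),base=(318,278,345,300)).items(): print(n,shift(a,b,*r))
E
```

```text
[ 0.55529553 -0.16408204  0.03596147] [-1.45584322 -4.53421082 10.31953753]
pad (0.0, 1.0, 0.988)
padlow (-0.125, 0.875, 0.977)
padleft (0.125, 1.5, 0.996)
hand (0.0, 1.25, 0.992)
finger (0.0, 1.375, 0.998)
tower (0.0, 0.0, 0.999)
tab (0.0, 0.0, 0.999)
base (0.0, 0.0, 0.999)
```

The force has climbed to 10 N, so the handle is on its stop. One firmer press, then all the way up.

Call:
{"fn": "send_rows", "kwargs": {"increments": [{"gripper": 1, "linear": [0, 0, -0.001], "delta_rot": [0, 0, 0]}, {"gripper": 1, "linear": [0, 0, -0.0015], "delta_rot": [0, 0, 0]}, {"gripper": 1, "linear": [0, 0, -0.0015], "delta_rot": [0, 0, 0]}]}}

```text
clock: 14.4
position: [0.5554, -0.1641, 0.0356]
ee_rot: [0.003, 0.7, 0.714, -0.0]
contact_force: [-2.6, -4.3, 16.3]
width: 0.0001
gripper_force: 8.5
```

Call:
{"fn": "send_rows", "kwargs": {"increments": [{"gripper": 1, "linear": [0, 0.001, 0.012], "delta_rot": [0, 0, 0]}, {"gripper": 1, "linear": [0, 0.003, 0.025], "delta_rot": [0, 0, 0]}, {"gripper": 1, "linear": [0, 0.006, 0.04], "delta_rot": [0, 0, 0]}, {"gripper": 1, "linear": [0, 0.009, 0.055], "delta_rot": [0, 0, 0]}, {"gripper": 1, "linear": [0, 0.01, 0.075], "delta_rot": [0, 0, 0]}, {"gripper": 1, "linear": [0, 0.01, 0.095], "delta_rot": [0, 0, 0]}, {"gripper": 1, "linear": [0, 0.01, 0.1], "delta_rot": [0, 0, 0]}, {"gripper": 1, "linear": [0, 0.01, 0.1], "delta_rot": [0, 0, 0]}]}}

```text
clock: 15.2
position: [0.5542, -0.1514, 0.1331]
ee_rot: [0.0, 0.7, 0.714, 0.0]
contact_force: [-0.1, -0.7, -0.2]
width: 0.0002
gripper_force: 0.0
```

```bash
python3 - <<'E'
from h import *
a=cv2.imread("pics/s9.png"); b,K,R,c=grab("scene","s12.png"); s=get_state();print(s["position"],s["contact_force"])
for n,r in dict(tower=(366,232,390,262),tab=(398,230,416,242),saddle=(396,238,416,252)).items(): print(n,shift(a,b,*r))
# pad: dark blob
hsv=cv2.cvtColor(b,cv2.COLOR_BGR2HSV); print(proj((.5534,-.149,.118),K,R,c))
print(hsv[215:275,333,2].tolist())
E
```

```text
[ 0.55357613 -0.15124848  0.13211025] [0.68324084 0.57985806 0.20525694]
tower (0.375, -0.25, 0.962)
tab (0.0, 0.0, 0.999)
saddle (0.0, -0.25, 0.986)
[338.08814783 242.71682074]
[62, 68, 69, 69, 69, 67, 69, 68, 68, 69, 69, 72, 83, 113, 151, 173, 180, 179, 177, 176, 175, 176, 174, 160, 119, 68, 30, 19, 22, 23, 20, 21, 24, 35, 63, 98, 132, 157, 171, 178, 180, 179, 178, 177, 174, 162, 133, 107, 99, 100, 102, 102, 101, 98, 93, 85, 81, 79, 79, 80]
```

The handle sprang back fully up and the tab hasn't moved, as expected. Stroke two.

Call:
{"fn": "send_rows", "kwargs": {"increments": [{"gripper": 1, "linear": [0, 0, -0.03], "delta_rot": [0, 0, 0]}, {"gripper": 1, "linear": [0, -0.001, -0.042], "delta_rot": [0, 0, 0]}, {"gripper": 1, "linear": [0, -0.004, -0.054], "delta_rot": [0, 0, 0]}, {"gripper": 1, "linear": [0, -0.007, -0.066], "delta_rot": [0, 0, 0]}, {"gripper": 1, "linear": [0, -0.009, -0.078], "delta_rot": [0, 0, 0]}, {"gripper": 1, "linear": [0, -0.01, -0.09], "delta_rot": [0, 0, 0]}, {"gripper": 1, "linear": [0, -0.01, -0.098], "delta_rot": [0, 0, 0]}, {"gripper": 1, "linear": [0, -0.01, -0.101], "delta_rot": [0, 0, 0]}]}}

```text
clock: 16.05
position: [0.5532, -0.1627, 0.0345]
ee_rot: [-0.0, 0.7, 0.714, -0.001]
contact_force: [-10.5, 1.4, 37.6]
width: 0.0002
gripper_force: 18.2
```

Call:
{"fn": "send_rows", "kwargs": {"increments": [{"gripper": 1, "linear": [0, 0, -0.001], "delta_rot": [0, 0, 0]}, {"gripper": 1, "linear": [0, 0, -0.001], "delta_rot": [0, 0, 0]}, {"gripper": 1, "linear": [0, 0, -0.001], "delta_rot": [0, 0, 0]}]}}

```text
clock: 16.35
position: [0.5532, -0.1627, 0.0349]
ee_rot: [0.001, 0.7, 0.714, -0.001]
contact_force: [-10.9, 0.4, 30.7]
width: 0.0003
gripper_force: 15.0
```

```bash
python3 - <<'E'
from h import *
a=cv2.imread("pics/s9.png"); d=cv2.imread("pics/s11.png"); b,K,R,c=grab("scene","s13.png"); s=get_state();print(s["position"],s["contact_force"])
for n,r in dict(tower=(366,232,390,262),base=(318,278,345,300),tab=(398,230,416,242)).items(): print(n,shift(a,b,*r))
print('pad vs s11',shift(d,b,319,256,349,276))
p=lambda z:proj((.5495,.0347,z),K,R,c); print('8mm=',p(.074)-p(.066))
E
```

```text
[ 0.55319623 -0.16270324  0.03489291] [-8.90412995  1.02885408 30.51515433]
tower (0.125, -0.125, 0.974)
base (0.0, -0.125, 0.999)
tab (0.25, -1.625, 0.992)
pad vs s11 (0.0, 0.0, 0.997)
8mm= [ 0.23234585 -2.84423402]
```

Stroke two counted: the tab is up and the jack hasn't moved. Release fully, then stroke three, pressed a little less hard.

Call:
{"fn": "send_rows", "kwargs": {"increments": [{"gripper": 1, "linear": [0, 0.001, 0.012], "delta_rot": [0, 0, 0]}, {"gripper": 1, "linear": [0, 0.003, 0.025], "delta_rot": [0, 0, 0]}, {"gripper": 1, "linear": [0, 0.006, 0.04], "delta_rot": [0, 0, 0]}, {"gripper": 1, "linear": [0, 0.009, 0.055], "delta_rot": [0, 0, 0]}, {"gripper": 1, "linear": [0, 0.01, 0.075], "delta_rot": [0, 0, 0]}, {"gripper": 1, "linear": [0, 0.01, 0.095], "delta_rot": [0, 0, 0]}, {"gripper": 1, "linear": [0, 0.01, 0.1], "delta_rot": [0, 0, 0]}, {"gripper": 1, "linear": [0, 0.01, 0.1], "delta_rot": [0, 0, 0]}]}}

```text
clock: 17.2
position: [0.5547, -0.1518, 0.1309]
ee_rot: [0.001, 0.7, 0.714, 0.0]
contact_force: [0.0, 0.1, 0.9]
width: 0.0
gripper_force: 0.0
```

Call:
{"fn": "send_rows", "kwargs": {"increments": [{"gripper": 1, "linear": [0, 0, -0.03], "delta_rot": [0, 0, 0]}, {"gripper": 1, "linear": [0.001, -0.001, -0.042], "delta_rot": [0, 0, 0]}, {"gripper": 1, "linear": [0.001, -0.004, -0.054], "delta_rot": [0, 0, 0]}, {"gripper": 1, "linear": [0.001, -0.007, -0.066], "delta_rot": [0, 0, 0]}, {"gripper": 1, "linear": [0.001, -0.009, -0.078], "delta_rot": [0, 0, 0]}, {"gripper": 1, "linear": [0.001, -0.01, -0.088], "delta_rot": [0, 0, 0]}, {"gripper": 1, "linear": [0.001, -0.01, -0.094], "delta_rot": [0, 0, 0]}, {"gripper": 1, "linear": [0.001, -0.01, -0.098], "delta_rot": [0, 0, 0]}]}}

```text
clock: 18.0
position: [0.5543, -0.1623, 0.0346]
ee_rot: [-0.001, 0.7, 0.714, -0.001]
contact_force: [-9.7, 2.2, 37.1]
width: 0.0001
gripper_force: 18.2
```

```bash
python3 - <<'E'
from h import *
a=cv2.imread("pics/s9.png"); d=cv2.imread("pics/s11.png"); b,K,R,c=grab("scene","s14.png"); s=get_state();print(s["position"],s["contact_force"])
for n,r in dict(tower=(366,232,390,262),base=(318,278,345,300),tab=(398,230,416,242)).items(): print(n,shift(a,b,*r))
print('pad vs s11',shift(d,b,319,256,349,276))
y=[ce for q,ce in blobs(b,(22,100,100),(35,255,255))[0] if 395<ce[0]<420];print('mark',y,'was 406.3,236.2')
p=lambda z:proj((.5495,.0347,z),K,R,c); print('12mm=',p(.078)-p(.066))
E
```

```text
[ 0.5541937  -0.16221794  0.03510128] [-8.05241369  0.31557235 27.58935062]
tower (0.125, 0.0, 0.949)
base (0.0, 0.0, 0.999)
tab (0.625, -4.5, 0.973)
pad vs s11 (0.375, 0.125, 0.994)
mark [[407.0, 231.8]] was 406.3,236.2
12mm= [ 0.34917384 -4.27436985]
```

Call:
{"fn": "send_rows", "kwargs": {"increments": [{"gripper": 1, "linear": [0, 0, 0], "delta_rot": [0, 0, 0]}, {"gripper": 1, "linear": [0, 0, 0], "delta_rot": [0, 0, 0]}, {"gripper": 1, "linear": [0, 0, 0], "delta_rot": [0, 0, 0]}, {"gripper": 1, "linear": [0, 0, 0], "delta_rot": [0, 0, 0]}, {"gripper": 1, "linear": [0, 0, 0], "delta_rot": [0, 0, 0]}]}}

```text
clock: 18.55
position: [0.5542, -0.1623, 0.0354]
ee_rot: [-0.0, 0.7, 0.714, -0.0]
contact_force: [-7.6, 0.7, 23.6]
width: -0.0002
gripper_force: 11.1
```

```bash
python3 - <<'E'
from h import *
s=get_state();print(s["position"],s["contact_force"])
b,K,R,c=grab("scene");print([ce for q,ce in blobs(b,(22,100,100),(35,255,255))[0] if 395<ce[0]<420], shift(cv2.imread("pics/s11.png"),b,319,256,349,276))
print(sign_off())
E
```

```text
[ 0.55421193 -0.16226488  0.03544954] [-7.64456081  0.74518227 23.62134526]
[[407.0, 231.8]] (0.375, -0.125, 0.995)
the job is handed in; nothing more can be done
None
```

The job is handed in: the red jack is flat under the lift tab, three full strokes raised the tab about 12 mm by camera measurement, and the gripper is still holding the handle down on its stop.

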